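Refit the drip plate in the trickle filter

TASK

Pick up the blue slotted drip plate by its tab and slide it, lip to the front, onto the trickle filter's runner pair directly above the media tray, fully home so that its lip is flush with the front posts. Then turn the black turn-button level across the lip, tug the plate's tab towards you to check that the button holds it in (turn it down again if it gives), and let go, leaving the other things where they stand.

Things in the scene. Friction and masses are not known exactly. Their poses are not given: they have to be found in the camera images.
- plate_tab (a point): Grip point on the upright tab of the loose blue drip plate. Tab: a fin 12 thick (y), 54 long (x), 44 high, in front of the middle of the plate's lip. The point lies in its mid-plane, 26 mm above the plate's underside, 40 mm ahead of the lip's front face, 160 ahead of the plate's rear edge, 14 behind the tab's front end. Axes: x from tab to rear edge (which enters first), y across, z up.
- plate: The drip plate, about 85 g, starts flat on the shelf. Sheet 120 long (x), 126 wide (y), 4 thick, slotted along x, its rear corners bevelled by 13 mm; along its front edge a lip 126 wide, 6 thick, 24 high above the underside. Origin: centre of the sheet's underside, 100 mm behind and 26 mm below the tab point; same axes.
- tower: Fixed trickle-filter stack, white posts and clear sides, open at front, top and back. Origin: centre of its 130 x 174 footprint, 0 to 12 mm above the shelf (levelling feet); its heights count from there. x from its front to its back (the way trays go in), y to the left as you face it, z up. Post fronts at x = -65 mm, tops at height 165. Clear gap between the sides 134 (y = -67 to 67).
- media_tray (a point): Middle of the lower front edge of the grey media tray of white ceramic rings, on the lowest of three pairs of grey runners (ledges 14 deep, 5 thick; top faces at heights 50, 90 and 130 in the tower). The upper two pairs are empty. The tray rises to height 75; its tab reaches 22 mm forward. Bars 12 high at the back of the empty pairs stop a plate when its lip is flush with the posts.
- keeper (a joint): Angle (rad) of the black turn-button on the tower's right (-y) front post: 0 = upright, negative = leaning outwards; 1.57 (a stop) = level, pointing inwards (+y) across the lip of a plate at height 90. Starts at -0.35 to 0.1, clear of the plate's way; stays where left (1 to 1.5 N at its end turns it). Closed, it lies 2 to 3 mm ahead of a plate fully home; one sticking out further blocks it.
- keeper_pivot (a point): Pivot of the turn-button, about the tower's x direction, at x = -75, y = -77, height 104 mm in the tower. The blade is 14 wide, 16 thick (2 to 18 mm ahead of the post fronts) and reaches 50 mm from the pivot.
- keeper_tip (a point): Middle of the end face of the turn-button, 50 mm from its pivot.
- tweezer: Stainless aquascaping tweezer, about 217 long, 20 wide, 10 high, lying on the shelf; origin under its middle. To be left alone.
- ring: Red plastic feeding ring, 84 across, 10 high; origin under its centre. To be left alone.
- holder: Grey suction-cup holder, 52 across, 47 high; origin under its centre. To be left alone.
- dropper: Empty clear dropper bottle with white cap, 38 across, 95 high; origin under its centre. To be left alone.
- jar: Food jar with green lid, 64 across, 75 high; origin under its centre. To be left alone.
- cup: Clear plastic cup, 72 across, 70 high; origin under its centre. To be left alone.
Mind the look-alikes: they are no part of the job. Of the things that look like the plate, take the one that is farthest to the robot's right at the start.

How it is judged:
On the way, in this order (a step that is already met when the one before it is completed fails the run):
1. the drip plate lies home on the runners directly above the media tray, its lip within 3 mm of flush (x of plate in the frame of tower between -0.008 and 0 m and y of plate in the frame of tower between -0.006 and 0.006 m and z of plate in the frame of tower between 0.086 and 0.095 m), for 0.2 s.
2. the turn-button is level across the lip (past 1.35 rad) (value of joint keeper above 1.35 rad), for 0.2 s.
3. the fingers pull the plate against the closed turn-button (over 1.5 N) and it holds (contact force between plate and keeper above 1.5 N and contact force between the fingers and plate above 1 N and value of joint keeper above 1.35 rad and x of plate in the frame of tower above -0.0105 m), for 0.1 s.
At the end, for the whole second after the job is handed in: The plate rests level (0.06 rad) on the runner pair directly above the media tray (height 90, within 5 mm), lip at most 4.5 mm ahead of flush (it may lie against the button after the tug), the turn-button level across it (past 1.35 rad), plate at rest and released, the other things in place (x of plate in the frame of tower between -0.0095 and 0 m and y of plate in the frame of tower between -0.006 and 0.006 m and z of plate in the frame of tower between 0.086 and 0.095 m and angle between the z axis of plate and the z axis of tower, either way round below 0.06 rad and value of joint keeper above 1.35 rad and linear speed of plate below 0.02 m/s); the robot touches nothing.
It fails at once if another thing on the shelf is shifted by more than 30 mm (distance of any of tweezer, ring, holder, dropper, jar, cup from where it was at the start of the episode above 0.03 m).
It also fails if it takes over 67 s, if anything falls off the work surface, if the arm or the gripper's body presses on something with over 40 N, if the wrist force passes 120 N, or if a joint passes its speed limit or range.

ROBOT

A 7-joint arm with a two-finger parallel gripper is mounted at the origin on the work surface. World frame = base frame: x ahead of the robot, y to its left, z up, the work surface at z = 0. Lengths are in m, angles in rad, forces in N, time in s.
With the tool pointing down it reaches from about 0.4 to 0.85 m from the base axis. Payload 10.4 kg.
Tool frame: the origin (TCP) lies between the finger pads; the fingertips stand 22 mm ahead of it and the grasp point (between the pads) lies 3 mm ahead of it; z points along the fingers, y is the line along which they close (so a half turn about z gives the same grasp; the last joint's range is limited). The gripper opens to 87 mm and grips with 3 to 60 N. Pads are 19 mm wide; open, the fingers measure 117 mm over their backs; the gripper's body (75 mm by 190 mm) begins 51 mm behind the grasp point.
Start: joints at [1.181, 0.332, -0.065, 1.46, 0.022, 1.35, -0.088], TCP at [0.224, -0.583, 0.245] pointing down, gripper open.
Joint ranges: [-2.6, 2.6], [-0.5, 2.12], [-1.47, 1.34], [0.16, 2.42], [-1.27, 4.41], [0.06, 2.06], [-2.6, 2.6]. Speed limits (rad/s): [2.22, 2.22, 2.79, 2.79, 3.14, 3.14, 3.14].

INTERFACE

Orientations are given as a unit quaternion [x, y, z, w].
In Python, from cell import manip gives the robot as it stands.
- The arm moves only by the tool carry_out, never from a script. Its argument "moves" is a list of rows, each a list of 4 numbers: the shift along the tool's x, y, z in cm, then the turn about the tool's z in degrees. In form: [[x, y, z, spin], ...]. A call has 1 to 12 rows; each row is the pose to reach, as a shift and turn from the pose commanded when the call began, along the tool's axes at that moment; what a row does not reach only later rows make up. A row lasts 1/12 s, in which the tool goes at most 41.7 mm and 7.16 degrees, less where a joint would pass 70% of its speed; a pose out of reach is approached as far as the arm can. A call with a gripper value outside its range is refused whole. "gripper" is the finger opening in cm, from 0 to 8.7, set as the call begins (left out, the last holds). The fingers move at their own pace and stop on an object; "squeeze" is the grip in N (left out, the last holds). Time passes only in rows, so rows that repeat a pose let the fingers close. It gives the time, the measured TCP pose, the force, the opening and the grip force at its end, in the units of the state.
- manip.get_obs(): the state, without advancing time (a new reading comes with each control period).
- manip.camera(name): name is "scene" or "top" or "wrist"; returns (picture, depth): 384x512x3 uint8, red, green, blue; 384x512 float32, m along the optical axis (not along the pixel's ray), 0 where there is no reading.
- manip.calibration(name): a dict with "K" (3x3 intrinsics, pixels), "rvec" (rotation vector, rad) and "tvec" (3), from world to camera coordinates, as OpenCV has them; the wrist camera has in their place "T_tool_cam" (4x4, takes a point from camera to tool coordinates, whose origin is the TCP and whose axes are the flange's). Camera axes: x right, y down, z forward; pixel columns grow to the right and rows downward; lengths in m; the calibration is good to about 2 mm. A picture is of the moment at which its call begins: read the wrist's pose just before it. calibration takes no time and is no camera call.
- manip.close_job(): hands the job in; it is judged then, once.
Trained networks look in the newest picture that a camera, given by its name, has taken for a name from the list of things; names that differ only in an ending like _2 or _b are one class to them, and where a whole thing is asked for, a point or a joint stands for the part that bears it (a point fixed in the world has none). Each returns a list of dicts, best first, with "confidence" (0 to 1); they miss things now and then, are a little off and sometimes report something else, mostly with a low value. They report only what shows in the picture. A call takes as long as a camera call. They do not tell look-alikes from the thing itself.
- manip.find_in(target, camera): "box" ([left, top, right, bottom] in pixels, round what is visible of it).
- manip.silhouettes(target, camera): "pixels" (384x512 bool, what is visible of it) and "box" ([left, top, right, bottom] in pixels, round what is visible of it).
- manip.landmark_of(target, camera): "location" ([column, row] in pixels: a listed point, or the origin of a listed thing).
The state is a dict: "time_s": time; "qpos": joint angles; "dq": joint speeds; "tau": joint torques, N m; "ee_pos": TCP position; "eef_rot": TCP orientation; "wrist_force": force on the tool from outside, world axes, zero at the start; "moment": the same for the moment, N m; "opening": finger opening in m; "gripper_force": force on a finger pad.
Only numpy, scipy, OpenCV 4.12 (cv2) and the standard library are available. Lean on these libraries where they do the work, as an engineer would, in place of code of your own. Each camera call takes 0.05 s, during which the arm holds its last target. There are 200 camera calls.

## Working session

There is one attempt and no reset: what is moved stays moved. The work goes in short steps, Python scripts to look and compute and a tool call to move; the robot and the scene stay as the last step left them, time stands still between calls to the robot, and variables do not carry over. Pictures are saved under pics/ and viewed, at most 10 in all, crops included, and the job is handed in when it is done.

Besides the shell and the picture viewer there is one more tool, called after "Call:" by a JSON object that holds its "api" and its "payload". carry_out: Moves the arm, as the interface text tells. Its arguments: {"type":"object","properties":{"moves":{"type":"array"},"gripper":{"type":"number"},"squeeze":{"type":"number"}},"required":["moves"]}

```bash
mkdir -p pics; ls; cat > h.py <<'E'
import numpy as np, cv2, sys
from scipy.spatial.transform import Rotation as R
from cell import manip as m
def cam(name):
    o=m.get_obs(); c=m.calibration(name); K=np.array(c["K"],float)
    if name=="wrist":
        T=np.eye(4);T[:3,:3]=R.from_quat(o["eef_rot"]).as_matrix();T[:3,3]=o["ee_pos"]
        T=T@np.array(c["T_tool_cam"])
    else:
        W=np.eye(4);W[:3,:3]=cv2.Rodrigues(np.array(c["rvec"],float))[0];W[:3,3]=np.ravel(c["tvec"]);T=np.linalg.inv(W)
    im,d=m.camera(name); return im,d,K,T
def ray(px,K,T):
    v=T[:3,:3]@np.linalg.inv(K)@[px[0],px[1],1]; return T[:3,3],v
def at_z(px,K,T,z):
    o,v=ray(px,K,T); return o+v*(z-o[2])/v[2]
def at_d(px,d,K,T):
    o,v=ray(px,K,T); return o+v*d
def cloud(d,K,T):
    vv,uu=np.mgrid[:d.shape[0],:d.shape[1]]
    P=np.stack([uu,vv,np.ones_like(uu)],-1)@np.linalg.inv(K).T*d[...,None]
    return P@T[:3,:3].T+T[:3,3]
def tri(rays):
    A=np.zeros((3,3));b=np.zeros(3)
    for o,v in rays:
        v=v/np.linalg.norm(v);M=np.eye(3)-np.outer(v,v);A+=M;b+=M@o
    return np.linalg.solve(A,b)
def save(im,fn): cv2.imwrite(fn,im[...,::-1])
E
python3 - <<'E'
from h import *
np.set_printoptions(precision=4,suppress=True)
ims=[]
names="plate_tab plate tower media_tray keeper_pivot keeper_tip".split()
for c in ["scene","top"]:
    im,d,K,T=cam(c); ims.append(im); np.savez(f"{c}.npz",im=im,d=d,K=K,T=T)
    print(c,T[:3,3],T[:3,2])
    for n in names:
        for r in m.landmark_of(n,c): 
            p=np.array(r["location"]); i=np.clip(p.astype(int),0,[511,383]); print(c,n,round(r["confidence"],2),p.round(1),at_d(p,d[i[1],i[0]],K,T))
save(np.vstack([cv2.resize(ims[0],(400,300)),cv2.resize(ims[1],(400,300))]),"pics/small.png")
for i,n in enumerate(["scene","top"]): save(cv2.resize(ims[i],(800,600),interpolation=cv2.INTER_CUBIC),f"pics/{n}0.png")
print(m.get_obs())
E
```

```text
pics
scene [1.2832 0.8475 1.0265] [-0.4892 -0.612  -0.6214]
scene plate_tab 0.75 [287.5 148.1] [ 0.2903 -0.2449  0.0426]
scene plate_tab 0.64 [222.2 163.8] [ 0.5237 -0.3324  0.0262]
scene plate_tab 0.62 [226.2 205.2] [ 0.641  -0.1416  0.0211]
scene plate 0.88 [279.4 167.1] [ 0.3488 -0.2203 -0.0037]
scene plate 0.85 [203.4 181.7] [ 0.619  -0.3123  0.003 ]
scene plate 0.77 [254.1 208.2] [ 0.5679 -0.089   0.0045]
scene tower 0.95 [277.7 273.1] [0.7399 0.2322 0.0963]
scene media_tray 0.58 [290.3 248.7] [0.6349 0.163  0.0622]
scene keeper_pivot 0.7 [266.4 222. ] [0.6674 0.0962 0.1338]
scene keeper_tip 0.54 [267.1 205.7] [ 0.5255 -0.074   0.0027]
top [ 0.3447 -0.041   1.7333] [ 0.1393  0.0066 -0.9902]
top plate_tab 0.97 [318.2 269.3] [ 0.2729 -0.266   0.0445]
top plate_tab 0.95 [336.6 207.5] [ 0.513  -0.3488  0.0421]
top plate_tab 0.93 [284.5 177.1] [ 0.6392 -0.1453  0.045 ]
top plate_tab 0.38 [208.5 240. ] [0.3956 0.1655 0.0031]
top plate 0.85 [301.8 248.5] [ 0.3545 -0.2088  0.006 ]
top plate 0.72 [325.2 181.1] [ 0.6277 -0.3152 -0.0041]
top tower 0.8 [207.3 167.2] [0.6808 0.1612 0.071 ]
top keeper_pivot 0.79 [226.6 174.8] [0.6373 0.0802 0.133 ]
top keeper_pivot 0.66 [133.1 186.1] [0.6098 0.4528 0.0773]
top keeper_pivot 0.24 [209.5 167.5] [0.6818 0.1539 0.0592]
top keeper_tip 0.38 [231.6 173.4] [ 0.6679  0.0699 -0.0051]
{'time_s': 0.7, 'qpos': array([ 1.1814,  0.3322, -0.0647,  1.4601,  0.0216,  1.3499, -0.0885]), 'dq': array([-0.0005,  0.0001, -0.0004, -0.0013,  0.    ,  0.0005,  0.0006]), 'tau': array([  0.0011, -62.2904,   0.0252, -39.0059,  -0.061 ,   0.0316,
        -0.    ]), 'ee_pos': array([ 0.2242, -0.5834,  0.2446]), 'eef_rot': array([0.9832, 0.1824, 0.    , 0.    ]), 'wrist_force': array([ 0.3166,  0.4107, -0.026 ]), 'moment': array([-0.0166, -0.0578, -0.0355]), 'gripper_force': 0.0, 'opening': 0.0870427693738139}
```

View pics/scene0.png

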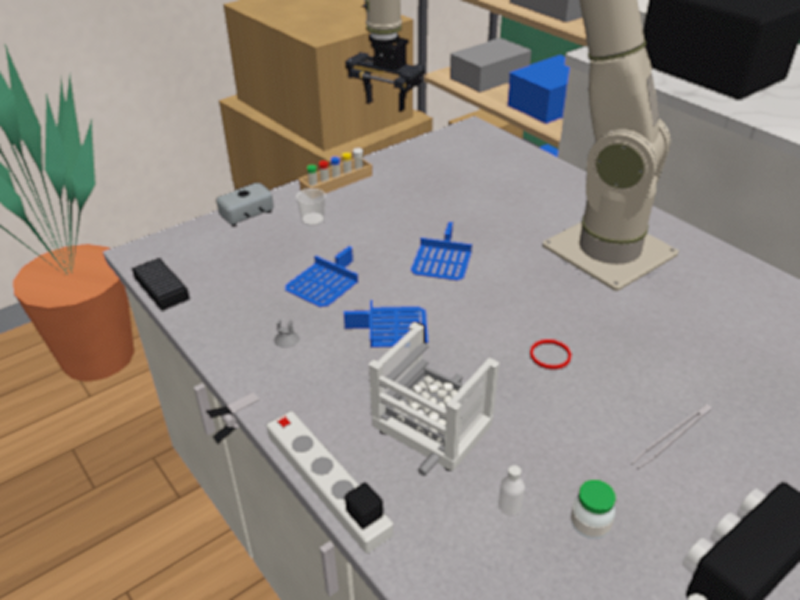

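View pics/top0.png

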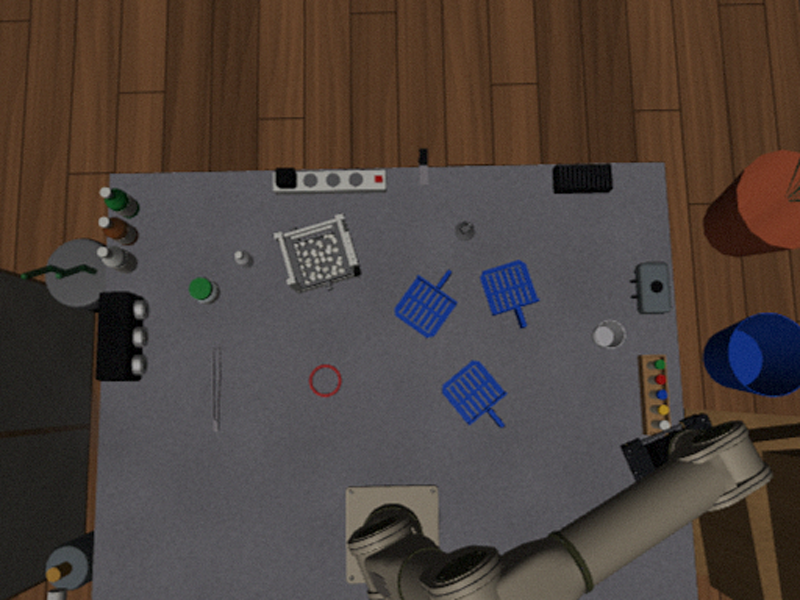

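The scene view shows three blue plates. In full-resolution top pixels they are A (tab 318,269), B (tab 337,207) and C (tab 284,177). The ring, tower, jar, dropper, tweezer and cup are clear of them. B is at y≈-0.32, the farthest right, so B is the one to take. The tower is at top (207,167) with its front towards the robot and its black button at about (228,173).

```bash
cat >> h.py <<'E'
np.set_printoptions(precision=4,suppress=True)
def go(x,y,z,yaw):
    "tool-frame shift (cm) and spin (deg) to a TCP pose with tool x at world yaw (deg), tool down"
    o=m.get_obs(); r=R.from_quat(o["eef_rot"]).as_matrix()
    s=r.T@(np.array([x,y,z])-o["ee_pos"])*100
    y0=np.degrees(np.arctan2(r[1,0],r[0,0])); print("shift cm",s.round(2),"spin",round((y0-yaw+180)%360-180,2),"| yaw now",round(y0,2),"pos",o["ee_pos"],"t",o["time_s"])
E
python3 - <<'E'
from h import *
print(np.array(m.calibration("wrist")["T_tool_cam"]),m.calibration("wrist")["K"])
z=np.load("top.npz");im,d,K,T=[z[k] for k in("im","d","K","T")]
P=cloud(d,K,T)
m.camera("top")
for r in m.silhouettes("plate","top"):
    px=r["pixels"]; print(r["confidence"],r["box"],px.sum(),cv2.minAreaRect(P[px][:,:2].astype(np.float32)),P[px].mean(0))
for r in m.silhouettes("tower","top")[:1]:
    Q=P[r["pixels"]];Q=Q[(Q[:,2]>.14)];print("tower",np.percentile(Q[:,2],[50,90,98]),cv2.minAreaRect(Q[:,:2].astype(np.float32)))
save(cv2.resize(im[150:230,200:370],(800,376),interpolation=cv2.INTER_CUBIC),"pics/crop0.png")
go(.50,-.335,.30,17)
E
```

```text
[[ 0.0004 -0.9665 -0.2568  0.0688]
 [ 1.      0.0002  0.0009 -0.0003]
 [-0.0009 -0.2568  0.9665 -0.1402]
 [ 0.      0.      0.      1.    ]] [[291.4863   0.     258.757 ]
 [  0.     291.4863 188.8704]
 [  0.       0.       1.    ]]
0.91 [284.5, 228.5, 325.9, 271.8] 936 ((0.35957351326942444, -0.18367718160152435), (0.24371154606342316, 0.15150131285190582), 64.0977554321289) [ 0.3467 -0.2108  0.0141]
0.78 [250.2, 171.7, 292.5, 215.7] 1036 ((0.5225796699523926, -0.06293505430221558), (0.13796481490135193, 0.3309248089790344), 60.33116149902344) [ 0.5716 -0.093   0.02  ]
0.55 [305.6, 161.9, 343.4, 208.9] 970 ((0.4925692677497864, -0.23213829100131989), (0.16152025759220123, 0.4556236267089844), 57.2487678527832) [ 0.611  -0.3119  0.0156]
tower [0.1655 0.173  0.1805] ((0.5371678471565247, 0.11973938345909119), (0.4682905972003937, 0.17957726120948792), 18.87624168395996)
shift cm [ 34.66 -13.3   -5.54] spin 4.01 | yaw now 21.01 pos [ 0.2242 -0.5834  0.2446] t 0.85
```

View pics/crop0.png

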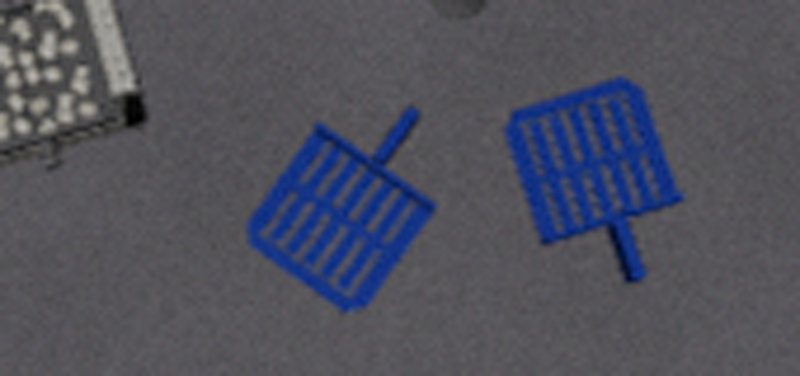

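The crop shows the chosen plate B, its tab at crop (628,250) pointing at the robot, clear of its neighbours. I'm moving over it for a close look.

Call:
{"api": "carry_out", "payload": {"moves": [[8.5,-3.3,-1.4,1],[17,-6.6,-2.8,2],[26,-10,-4.2,3],[34.6,-13.3,-5.5,4],[34.6,-13.3,-5.5,4],[34.6,-13.3,-5.5,4],[34.6,-13.3,-5.5,4],[34.6,-13.3,-5.5,4],[34.6,-13.3,-5.5,4],[34.6,-13.3,-5.5,4],[34.6,-13.3,-5.5,4],[34.6,-13.3,-5.5,4]], "gripper": 4}}

```text
time_s: 1.85
ee_pos: [0.4991, -0.3356, 0.2994]
eef_rot: [0.989, 0.148, -0.0, 0.0]
wrist_force: [-1.2, -0.9, -0.3]
opening: 0.0398
gripper_force: 0.0
```

```bash
cat > look.py <<'E'
from h import *
im,d,K,T=cam("wrist"); fn=sys.argv[1]; np.savez(fn+".npz",im=im,d=d,K=K,T=T); print(m.get_obs()["ee_pos"])
for n in sys.argv[2:]:
    for r in m.landmark_of(n,"wrist"):
        p=np.array(r["location"]); i=np.clip(p.round().astype(int),0,[511,383]); print(n,round(r["confidence"],2),p.round(1),at_d(p,d[i[1],i[0]],K,T),"ray",*[q.round(4) for q in ray(p,K,T)])
save(cv2.resize(im,(640,480)),f"pics/{fn}.png")
E
python3 look.py w1 plate_tab plate
```

```text
[ 0.4985 -0.3363  0.2994]
plate_tab 0.63 [269.5 152.8] [ 0.5172 -0.3455  0.0452] ray [ 0.5649 -0.3152  0.4395] [-0.1206 -0.0767 -0.9981]
plate_tab 0.57 [155.2  11.4] [ 0.6415 -0.1583  0.0349] ray [ 0.5649 -0.3152  0.4395] [ 0.2127  0.4354 -1.1234]
plate 0.89 [109.3  63. ] [ 0.5661 -0.0983  0.0032] ray [ 0.5649 -0.3152  0.4395] [ 0.003   0.5359 -1.078 ]
plate 0.81 [265.1  75.6] [ 0.6137 -0.31    0.0045] ray [ 0.5649 -0.3152  0.4395] [ 0.1197  0.0126 -1.0663]
plate 0.71 [157.6 223.2] [ 0.5258 -0.2961  0.3593] ray [ 0.5649 -0.3152  0.4395] [-0.4563  0.222  -0.9364]
```

View pics/w1.png

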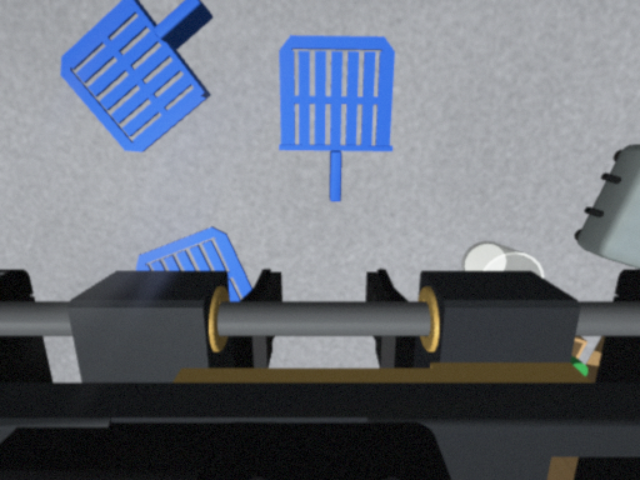

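The wrist picture shows plate B centred at (335,100), its tab at (335,175), almost aligned with the tool. I'll fit the tab from the depth cloud.

```bash
cat > fit.py <<'E'
from h import *
z=np.load(sys.argv[1]+".npz");im,d,K,T=[z[k] for k in("im","d","K","T")]
P=cloud(d,K,T); h=cv2.cvtColor(im,cv2.COLOR_RGB2HSV)
b=((h[...,0]>100)&(h[...,0]<125)&(h[...,1]>120)&(h[...,2]>60)&(d>0)).astype(np.uint8)
n,l,s,c=cv2.connectedComponentsWithStats(b)
k=l[int(sys.argv[3]),int(sys.argv[2])]; Q=P[l==k]; print("n",len(Q),"zpct",np.percentile(Q[:,2],[2,10,50,90,98]))
for nm,q in(("tab",Q[Q[:,2]>.034]),("all",Q[Q[:,2]<.03]),("sheet",Q[Q[:,2]<.012])): print(nm,len(q),cv2.minAreaRect(q[:,:2].astype(np.float32)),np.median(q[:,2]))
t=Q[Q[:,2]>.034]; c0=t[:,:2].mean(0); v=np.linalg.svd(t[:,:2]-c0,full_matrices=False)[2][0]; print("tab c",c0,"yaw",np.degrees(np.arctan2(*(v*np.sign(v[0]))[::-1])))
E
python3 fit.py w1 268 145; python3 - <<'E'
from h import *
z=np.load("w1.npz");t=np.load("top.npz");s=np.load("scene.npz")
print("tri",tri([ray((269.5,152.8),z["K"],z["T"]),ray((336.6,207.5),t["K"],t["T"]),ray((222.2,163.8),s["K"],s["T"])]))
E
```

```text
n 6632 zpct [0.0009 0.0027 0.004  0.0232 0.0439]
tab 352 ((0.5317716002464294, -0.3389214277267456), (0.05228970944881439, 0.011029326356947422), 17.300949096679688) 0.043712124995838486
all 6273 ((0.6148561835289001, -0.31518426537513733), (0.12034749239683151, 0.12650296092033386), 16.36273956298828) 0.003932885104803219
sheet 5867 ((0.6148561835289001, -0.31518426537513733), (0.12034749239683151, 0.12650296092033386), 16.36273956298828) 0.0038530834605866038
tab c [ 0.5323 -0.3386] yaw 17.09893798159843
tri [ 0.5141 -0.3503  0.0129]
```

```bash
python3 -c "
from h import *
go(.519,-.3431,.029,16.8)"
```

```text
shift cm [ 1.81  1.22 27.04] spin 0.07 | yaw now 16.87 pos [ 0.4983 -0.3366  0.2994] t 2.0
```

Call:
{"api": "carry_out", "payload": {"moves": [[0.5,0.3,3,0],[1,0.6,6,0],[1.5,0.9,9,0],[1.8,1.2,12,0],[1.8,1.2,15,0],[1.8,1.2,18,0],[1.8,1.2,20,0],[1.8,1.2,21,0],[1.8,1.2,21,0],[1.8,1.2,21,0]]}}

```text
time_s: 2.83
ee_pos: [0.5201, -0.3421, 0.0902]
eef_rot: [0.989, 0.147, 0.0, 0.0]
wrist_force: [0.1, 0.2, -0.3]
opening: 0.0401
gripper_force: 0.0
```

```bash
python3 -c "
from h import *
go(.519,-.3431,.029,16.8)
print(m.get_obs()['dq'])"
```

```text
shift cm [-0.13  0.06  6.12] spin 0.16 | yaw now 16.96 pos [ 0.5201 -0.3421  0.0902] t 2.8333
[-0.0041 -0.0244 -0.0067 -0.0215 -0.0028  0.004  -0.0003]
```

Call:
{"api": "carry_out", "payload": {"moves": [[-0.1,0.05,2,0],[-0.1,0.05,4,0],[-0.1,0.05,5.4,0],[-0.1,0.05,6.1,0],[-0.1,0.05,6.1,0],[-0.1,0.05,6.1,0]]}}

```text
time_s: 3.33
ee_pos: [0.5199, -0.3425, 0.0295]
eef_rot: [0.989, 0.148, 0.0, 0.0]
wrist_force: [0.3, 0.7, 0.4]
opening: 0.0398
gripper_force: 0.0
```

Call:
{"api": "carry_out", "payload": {"moves": [[0,0,0,0],[0,0,0,0],[0,0,0,0],[0,0,0,0],[0,0,0,0],[0,0,0,0]], "gripper": 0, "squeeze": 35}}

```text
time_s: 3.83
ee_pos: [0.5195, -0.3423, 0.0289]
eef_rot: [0.989, 0.148, 0.0, 0.0]
wrist_force: [0.1, 0.1, 2.4]
opening: 0.0115
gripper_force: 35.0
```

Gripped (opening 11.5 mm). Next I'll lift and move to the tower's right front side, so the camera sees the tower past the plate.

Call:
{"api": "carry_out", "payload": {"moves": [[0,0,-1,0],[0,0,-3,0],[0,0,-6,0],[0,0,-9,0],[0,0,-13,0],[0,0,-17,0],[0,0,-21,0],[0,0,-25,0],[0,0,-29,0],[0,0,-31,0],[0,0,-32,0],[0,0,-32,0]]}}

```text
time_s: 4.83
ee_pos: [0.5198, -0.3422, 0.3511]
eef_rot: [0.989, 0.148, 0.001, 0.001]
wrist_force: [0.9, -0.5, -1.3]
opening: 0.0118
gripper_force: 35.0
```

```bash
python3 -c "
from h import *
go(.671,-.053,.35,17)
print(m.get_obs()['wrist_force'],m.get_obs()['opening'],m.get_obs()['qpos'])"
```

```text
shift cm [ 22.92 -23.23   0.1 ] spin 0.03 | yaw now 17.03 pos [ 0.5198 -0.3422  0.3511] t 4.8333
[ 0.8804 -0.486  -1.2922] 0.01176462046119863 [ 0.7122  0.3083 -0.2701  1.2787  0.0814  1.5615 -0.8199]
```

Call:
{"api": "carry_out", "payload": {"moves": [[1,-1,0,0],[3,-3,0,0],[5.5,-5.5,0,0],[8,-8,0,0],[10.5,-10.5,0,0],[13,-13,0,0],[15.5,-15.5,0,0],[18,-18,0,0],[20.5,-20.5,0,0],[22,-22,0,0],[22.9,-23.2,0,0],[22.9,-23.2,0,0]]}}

```text
time_s: 5.83
ee_pos: [0.6705, -0.0483, 0.3458]
eef_rot: [0.989, 0.151, -0.002, -0.001]
wrist_force: [-0.7, -0.6, -1.0]
opening: 0.0121
gripper_force: 35.0
```

Call:
{"api": "carry_out", "payload": {"moves": [[0,0,0,0],[0,0,0,0],[0,0,0,0]]}}

```text
time_s: 6.08
ee_pos: [0.67, -0.0552, 0.3483]
eef_rot: [0.989, 0.147, -0.0, 0.0]
wrist_force: [0.1, -0.4, -1.3]
opening: 0.0118
gripper_force: 35.0
```

```bash
python3 look.py w2 tower media_tray keeper_pivot keeper_tip
```

```text
[ 0.6701 -0.0551  0.3485]
tower 0.97 [130.   99.4] [0.7081 0.0974 0.1684] ray [ 0.7358 -0.0348  0.4884] [-0.0905  0.4323 -1.0461]
media_tray 0.7 [117.7 143.9] [0.6361 0.1409 0.0768] ray [ 0.7358 -0.0348  0.4884] [-0.2439  0.4298 -1.0068]
```

View pics/w2.png

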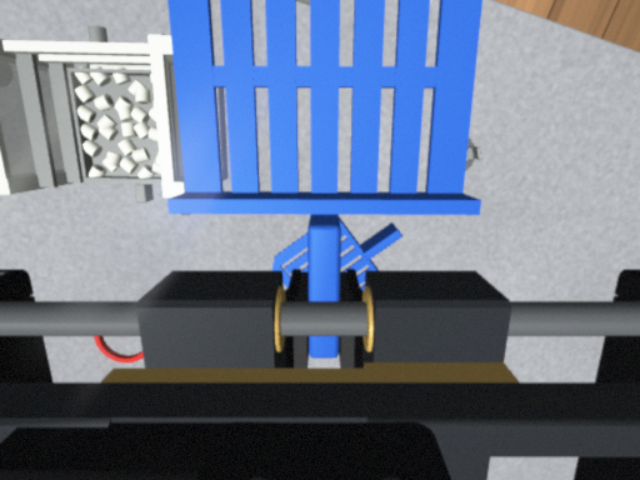

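The tower shows at the left, columns 0–185, but the plate hides the button. I'll shift up and right to see all of it.

Call:
{"api": "carry_out", "payload": {"moves": [[0,1,-2,0],[0,3,-4,0],[0,5,-6,0],[0,5.5,-8,0],[0,5.5,-8,0],[0,5.5,-8,0],[0,5.5,-8,0],[0,5.5,-8,0]]}}

```text
time_s: 7.0
ee_pos: [0.6863, -0.1052, 0.4273]
eef_rot: [0.989, 0.148, -0.001, -0.0]
wrist_force: [-0.5, -0.3, -1.1]
opening: 0.0118
gripper_force: 35.0
```

```bash
python3 look.py w3 tower media_tray keeper_pivot keeper_tip; python3 - <<'E'
from h import *
z=np.load("w3.npz");im,d,K,T=[z[k] for k in("im","d","K","T")]
P=cloud(d,K,T)
s=m.silhouettes("tower","wrist")[0]["pixels"]; Q=P[s&(d>0)]; print(len(Q)); 
h,e=np.histogram(Q[:,2],np.arange(0,.2,.004)); print(dict(zip(e[:-1].round(3),h)))
# top rim
q=Q[(Q[:,2]>.155)&(Q[:,2]<.19)];print("rim",np.median(q[:,2]),cv2.minAreaRect(q[:,:2].astype(np.float32)))
E
```

```text
[ 0.6863 -0.1052  0.4274]
tower 0.82 [121.2 101.3] [0.7103 0.0932 0.1638] ray [ 0.7522 -0.0847  0.5674] [-0.1083  0.4603 -1.0437]
tower 0.67 [256.3  51.4] [ 0.7803 -0.0748  0.403 ] ray [ 0.7522 -0.0847  0.5674] [ 0.1861  0.0659 -1.0879]
media_tray 0.74 [109.2 140.4] [0.6334 0.1398 0.0764] ray [ 0.7522 -0.0847  0.5674] [-0.2442  0.4615 -1.0091]
keeper_pivot 0.71 [139.4 153.1] [0.6438 0.0647 0.1415] ray [ 0.7522 -0.0847  0.5674] [-0.254   0.3501 -0.9978]
keeper_tip 0.64 [134.1 155.1] [0.6425 0.0662 0.1561] ray [ 0.7522 -0.0847  0.5674] [-0.2657  0.3655 -0.996 ]
13931
{np.float64(0.0): np.int64(7), np.float64(0.004): np.int64(0), np.float64(0.008): np.int64(0), np.float64(0.012): np.int64(0), np.float64(0.016): np.int64(0), np.float64(0.02): np.int64(1), np.float64(0.024): np.int64(10), np.float64(0.028): np.int64(25), np.float64(0.032): np.int64(67), np.float64(0.036): np.int64(73), np.float64(0.04): np.int64(71), np.float64(0.044): np.int64(6), np.float64(0.048): np.int64(8), np.float64(0.052): np.int64(391), np.float64(0.056): np.int64(902), np.float64(0.06): np.int64(401), np.float6
[... 521 characters left out ...]
64(149), np.float64(0.128): np.int64(595), np.float64(0.132): np.int64(968), np.float64(0.136): np.int64(363), np.float64(0.14): np.int64(558), np.float64(0.144): np.int64(784), np.float64(0.148): np.int64(331), np.float64(0.152): np.int64(314), np.float64(0.156): np.int64(334), np.float64(0.16): np.int64(343), np.float64(0.164): np.int64(1483), np.float64(0.168): np.int64(419), np.float64(0.172): np.int64(0), np.float64(0.176): np.int64(0), np.float64(0.18): np.int64(0), np.float64(0.184): np.int64(0), np.float64(0.188): np.int64(0), np.float64(0.192): np.int64(0)}
rim 0.1667720479012226 ((0.6854122281074524, 0.166136234998703), (0.14618411660194397, 0.1736961007118225), 14.993684768676758)
```

View pics/w3.png

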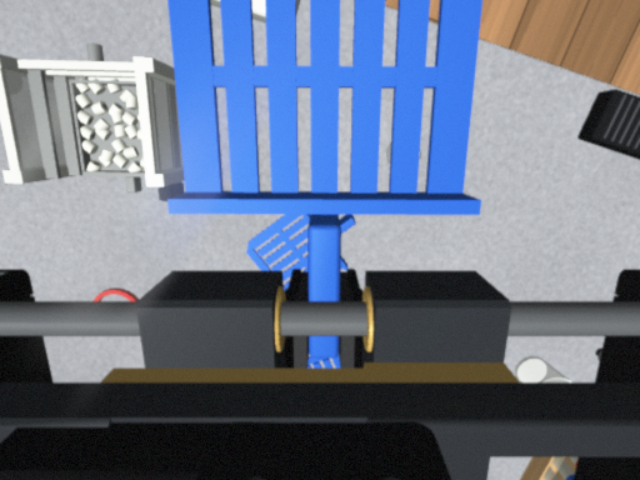

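```bash
cat > tw.py <<'E'
from h import *
z=np.load(sys.argv[1]+".npz");im,d,K,T=[z[k] for k in("im","d","K","T")]
P=cloud(d,K,T); h=cv2.cvtColor(im,cv2.COLOR_RGB2HSV)
u=np.arange(512)[None,:]+0*d
ok=(d>0)&(u<180)&(h[...,1]<60)
for lo,hi in((.161,.172),):
    mk=(ok&(P[...,2]>lo)&(P[...,2]<hi)).astype(np.uint8)
    n,l,s,c=cv2.connectedComponentsWithStats(mk)
    keep=np.isin(l,[i for i in range(1,n) if s[i,4]>60]); q=P[keep]; print([tuple(s[i]) for i in range(1,n) if s[i,4]>60])
    print("rim z",np.median(q[:,2]),cv2.minAreaRect(q[:,:2].astype(np.float32)))
np.save("rim.npy",q)
for yaw in (14,15,16,17,18,19):
    a=np.radians(yaw);e=np.array([np.cos(a),np.sin(a)]);f=np.array([-np.sin(a),np.cos(a)])
    x=q[:,:2]@e;y=q[:,:2]@f
    ym=(y.min()+y.max())/2; L=y>ym+.06; Rr=y<ym-.06
    print(yaw,"x pct L",np.percentile(x[L],[1,5,95,99]).round(4),"R",np.percentile(x[Rr],[1,5,95,99]).round(4),"y L",np.percentile(y[L],[1,50,99]).round(4),"R",np.percentile(y[Rr],[1,50,99]).round(4),"sd",y[L].std().round(5),y[Rr].std().round(5))
# plate in hand
b=(h[...,0]>100)&(h[...,0]<125)&(h[...,1]>120)&(d>0)&(P[...,2]>.3)
q=P[b]; o=T[:3,3]
print("held z hist",np.percentile(q[:,2],[1,10,50,90,99]))
sh=q[(np.abs(q[:,2]-np.median(q[:,2]))<.006)]; c=sh.mean(0); n=np.linalg.svd(sh-c,full_matrices=False)[2][2]; n*=np.sign(n[2]); a=np.radians(17)
print("sheet c",c,"normal",n,"pitch deg fwd",np.degrees(n[:2]@[np.cos(a),np.sin(a)]),"roll",np.degrees(n[:2]@[-np.sin(a),np.cos(a)]),cv2.minAreaRect(sh[:,:2].astype(np.float32)))
E
python3 tw.py w3
```

```text
[(np.int32(0), np.int32(43), np.int32(22), np.int32(104), np.int32(1005)), (np.int32(106), np.int32(45), np.int32(27), np.int32(104), np.int32(1174))]
rim z 0.16713610353179797 ((0.6917372941970825, 0.16926419734954834), (0.12967804074287415, 0.175531268119812), 15.995304107666016)
14 x pct L [0.6459 0.6489 0.7592 0.7708] R [0.6506 0.6547 0.7758 0.7788] y L [0.062  0.0668 0.0801] R [-0.0915 -0.0779 -0.0695] sd 0.00393 0.00507
15 x pct L [0.6471 0.65   0.7602 0.7719] R [0.649  0.653  0.7743 0.7773] y L [0.0506 0.0542 0.0687] R [-0.1029 -0.0904 -0.0828] sd 0.00409 0.00495
16 x pct L [0.6481 0.651  0.7611 0.7727] R [0.6472 0.6513 0.7726 0.7755] y L [0.0382 0.0419 0.0572] R [-0.115  -0.1029 -0.0956] sd 0.00433 0.00493
17 x pct L [0.6488 0.6517 0.7617 0.7732] R [0.6453 0.6493 0.7706 0.7734] y L [0.0249 0.0298 0.0457] R [-0.1284 -0.1154 -0.1076] sd 0.00463 0.00501
18 x pct L [0.6494 0.6522 0.762  0.7736] R [0.6432 0.6472 0.7684 0.7713] y L [0.0115 0.0176 0.0342] R [-0.1417 -0.1278 -0.1191] sd 0.00499 0.00519
19 x pct L [0.6497 0.6526 0.7622 0.7737] R [0.6409 0.6449 0.7659 0.769 ] y L [-0.002   0.0056  0.0228] R [-0.1551 -0.1401 -0.1305] sd 0.00539 0.00546
held z hist [0.4003 0.4013 0.4023 0.4228 0.5209]
sheet c [ 0.769  -0.0798  0.4021] normal [0.0066 0.002  1.    ] pitch deg fwd 0.39697366485858776 roll -0.001194828124755175 ((0.7493612766265869, -0.08603144437074661), (0.11537379771471024, 0.12675194442272186), 17.09869956970215)
```

```bash
sed 's/u<180/u<136/' tw.py > tw2.py; python3 tw2.py w2 | egrep "rim|^16|^17|sheet"; python3 - <<'E'
from h import *
for f in("w2","w3"):
    z=np.load(f+".npz");im,d,K,T=[z[k] for k in("im","d","K","T")];P=cloud(d,K,T)
    a=np.radians(16);X=(P[...,:2]-[.6917,.1693]);x=X@[np.cos(a),np.sin(a)];y=X@[-np.sin(a),np.cos(a)]
    for lo in(.040,.080,.120):
        k=(d>0)&(np.abs(x)<.04)&(y>.055)&(y<.066)&(P[...,2]>lo)&(P[...,2]<lo+.022); print(f,lo,k.sum(),np.median(P[k][:,2]) if k.sum() else None)
    # bare shelf
    k=(d>0)&(np.abs(P[...,2])<.02); print("shelf",np.median(P[k][:,2]))
    k=(d>0)&(x<-.066)&(x>-.09)&(y<-.02)&(y>-.14)&(P[...,2]>.09)&(P[...,2]<.2); print("keeper pts",k.sum(), np.c_[x[k],y[k],P[k][:,2]][::max(1,k.sum()//12)])
E
```

```text
rim z 0.16735495414033674 ((0.6932040452957153, 0.16487111151218414), (0.13022662699222565, 0.1604500710964203), 15.778064727783203)
16 x pct L [0.6476 0.6489 0.6977 0.7052] R [0.6489 0.6587 0.7727 0.7755] y L [0.0387 0.0406 0.0471] R [-0.1118 -0.1013 -0.0953] sd 0.00183 0.00382
17 x pct L [0.6483 0.6495 0.6983 0.7058] R [0.6471 0.6569 0.7708 0.7736] y L [0.0271 0.0289 0.0357] R [-0.1252 -0.1138 -0.1072] sd 0.00193 0.00409
sheet c [ 0.7529 -0.0303  0.3232] normal [0.0055 0.0036 1.    ] pitch deg fwd 0.3635552549504966 roll 0.10679561797994568 ((0.7329447269439697, -0.03613154590129852), (0.1152041032910347, 0.1268058717250824), 16.70075035095215)
w2 0.04 44 0.05791744820541114
w2 0.08 537 0.09250696369316264
w2 0.12 682 0.13250022370657322
shelf 4.706608997429029e-06
keeper pts 0 []
w3 0.04 33 0.057221932265534625
w3 0.08 384 0.09240350303966793
w3 0.12 456 0.13236968453352796
shelf -3.5601557508258e-05
keeper pts 204 [[-0.067  -0.0806  0.1083]
 [-0.0699 -0.0837  0.1089]
 [-0.0674 -0.0787  0.155 ]
 [-0.0738 -0.0828  0.1031]
 [-0.0729 -0.0853  0.1219]
 [-0.0726 -0.0863  0.1361]
 [-0.0719 -0.0881  0.1513]
 [-0.0729 -0.0852  0.1551]
 [-0.0744 -0.081   0.1554]
 [-0.0757 -0.0784  0.1563]
 [-0.0773 -0.0792  0.1552]
 [-0.0786 -0.0848  0.1551]]
```

Both views agree on the tower: centre ≈(0.692,0.169), yaw ≈16°, runner top at z≈0.0925. The button is about upright and leaning slightly out. Next is the pre-insert pose.

```bash
cat >> h.py <<'E'
TC=np.array([.6923,.1688]);TY=16.0;a_=np.radians(TY);EX=np.array([np.cos(a_),np.sin(a_)]);EY=np.array([-np.sin(a_),np.cos(a_)])
def tgo(x,y,z,yaw=TY):
    "TCP target given in tower x,y (m), world z"
    p=TC+x*EX+y*EY; o=m.get_obs(); q=o["ee_pos"][:2]-TC; print("TCP in tower",q@EX,q@EY,"z",o["ee_pos"][2],"F tower",o["wrist_force"][:2]@EX,o["wrist_force"][:2]@EY,o["wrist_force"][2],"open",o["opening"],o["gripper_force"]); go(p[0],p[1],z,yaw)
E
python3 -c "
from h import *
tgo(-.265,0,.427)"
```

```text
TCP in tower -0.08130575519587951 -0.262288638266279 z 0.42837623678882775 F tower 1.2587653757226154 -0.4246582157114927 -1.035919908058622 open 0.011766040024471371 34.96631879967026
shift cm [-17.9  -26.55   0.14] spin 1.03 | yaw now 17.03 pos [ 0.6864 -0.1057  0.4284] t 7.3
```

Call:
{"api": "carry_out", "payload": {"moves": [[-1,-1.5,0,0],[-3,-4,0,0],[-5,-7,0,0],[-7,-10,0,0],[-9,-13,0,1],[-11,-16,0,1],[-13,-19,0,1],[-15,-22,0,1],[-16.7,-24.8,0,1],[-17.6,-26,0,1],[-17.9,-26.5,0,1],[-17.9,-26.5,0,1]]}}

```text
time_s: 8.3
ee_pos: [0.4374, 0.0956, 0.4291]
eef_rot: [0.99, 0.14, 0.001, 0.0]
wrist_force: [0.8, -0.9, -0.3]
opening: 0.0115
gripper_force: 35.0
```

Call:
{"api": "carry_out", "payload": {"moves": [[0,0,1,0],[0,0,3,0],[0,0,6,0],[0,0,9,0],[0,0,12,0],[0,0,15,0],[0,0,18,0],[0,0,21,0],[0,0,23,0],[0,0,24,0],[0,0,24,0],[0,0,24,0]]}}

```text
time_s: 9.3
ee_pos: [0.4383, 0.0946, 0.1886]
eef_rot: [0.99, 0.139, -0.0, -0.0]
wrist_force: [0.7, -0.8, -0.3]
opening: 0.0116
gripper_force: 35.0
```

```bash
python3 -c "
from h import *
tgo(-.265,0,.125)
print(m.get_obs()['qpos'])"
```

```text
TCP in tower -0.2646216594054579 -0.001279289325121926 z 0.18855469856108564 F tower 0.41968414111952573 -0.9537715728797079 -0.29435416501937295 open 0.0115913581281672 34.96747740111459
shift cm [-0.03 -0.12  6.36] spin -0.03 | yaw now 15.97 pos [0.4383 0.0946 0.1886] t 9.3
[ 0.2381  0.0139 -0.5494  1.9531  0.0073  1.1773 -1.6062]
```

Call:
{"api": "carry_out", "payload": {"moves": [[0,-0.1,2,0],[0,-0.1,4,0],[0,-0.1,5.5,0],[0,-0.1,6.3,0],[0,-0.1,6.3,0],[0,-0.1,6.3,0],[0,-0.1,6.3,0]]}}

```text
time_s: 9.88
ee_pos: [0.4385, 0.0962, 0.1269]
eef_rot: [0.99, 0.139, 0.001, 0.0]
wrist_force: [-0.5, -0.5, -0.8]
opening: 0.0116
gripper_force: 35.0
```

```bash
cat > held.py <<'E'
from h import *
im,d,K,T=cam("wrist");P=cloud(d,K,T);h=cv2.cvtColor(im,cv2.COLOR_RGB2HSV);save(im,f"pics/{sys.argv[1]}.png")
X=P[...,:2]-TC;x=X@EX;y=X@EY;z=P[...,2]
b=(h[...,0]>100)&(h[...,0]<125)&(h[...,1]>120)&(d>0)
tgo(-.265,0,.125)
for nm,lo,hi in(("sheet",.08,.108),("lip",.109,.13),("tab",.13,.16)):
    k=b&(z>lo)&(z<hi)&(np.abs(y)<.09)
    if k.sum()<20: continue
    q=np.c_[x[k],y[k],z[k]]; r=cv2.minAreaRect(q[:,:2].astype(np.float32)); A=np.c_[q[:,:2],np.ones(len(q))]; c=np.linalg.lstsq(A,q[:,2],rcond=None)[0]
    print(nm,k.sum(),"rect",np.round(r[0],4),np.round(r[1],4),round(r[2],2),"z",np.median(q[:,2]),"x",np.percentile(q[:,0],[1,99]),"y",np.percentile(q[:,1],[1,99]),"slopes deg",np.degrees(c[:2]))
E
python3 held.py w4; python3 - <<'E'
from h import *
im,d,K,T=cam("scene"); save(cv2.resize(im[130:330,170:370],(600,600),interpolation=cv2.INTER_CUBIC),"pics/s4.png")
E
```

```text
TCP in tower -0.2640078244386991 0.00020819025818838983 z 0.12685010803068283 F tower 0.267621806540418 -0.4204581875934662 -1.1877532308135386 open 0.0114846131243555 34.96649792061362
shift cm [-0.1   0.02  0.18] spin 0.01 | yaw now 16.01 pos [0.4385 0.0962 0.1269] t 9.9333
sheet 28346 rect [-0.1977  0.0002] [0.1266 0.1146] 89.88 z 0.1021799508299022 x [-0.2181 -0.1417] y [-0.0619  0.0619] slopes deg [-0.1562 -0.0979]
lip 3883 rect [-0.2368  0.    ] [0.1259 0.0378] 89.79 z 0.12197097331601406 x [-0.2247 -0.218 ] y [-0.061   0.0612] slopes deg [-13.8754   0.1023]
tab 2111 rect [-0.2512 -0.0022] [0.0233 0.054 ] 81.1 z 0.14199845893062255 x [-0.2769 -0.2242] y [-0.0054  0.0063] slopes deg [-1.6699  2.4767]
```

View pics/s4.png

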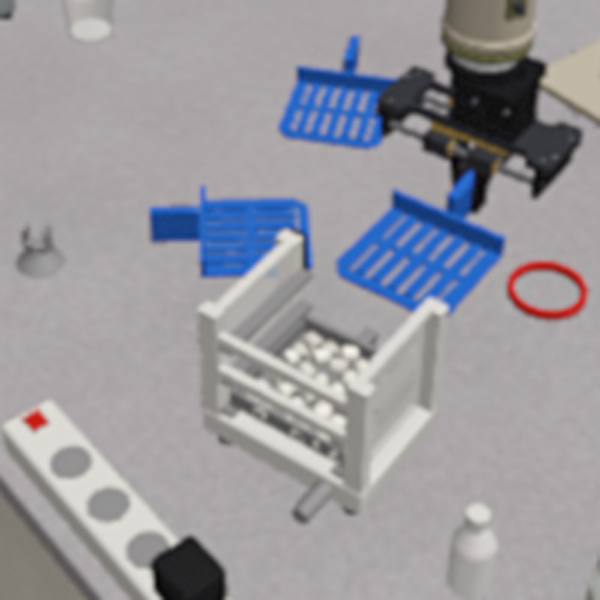

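The scene crop shows the plate level in front of the tower mouth at (420,250) and centred between the posts. I'll slide it in.

Call:
{"api": "carry_out", "payload": {"moves": [[1,0,0.2,0],[2.5,0,0.2,0],[4,0,0.2,0],[5,0,0.2,0],[6,0,0.2,0],[7,0,0.2,0],[8,0,0.2,0],[9,0,0.2,0],[10,0,0.2,0],[10,0,0.2,0]]}}

```text
time_s: 10.82
ee_pos: [0.5352, 0.1241, 0.1236]
eef_rot: [0.99, 0.139, 0.0, -0.0]
wrist_force: [-1.2, 0.3, -0.4]
opening: 0.0119
gripper_force: 35.0
```

```bash
python3 held.py w5
```

```text
TCP in tower -0.1643200754236364 0.0005078261838832115 z 0.12341804956325138 F tower -0.6241578452157387 -0.9910187311111315 -0.7694641999769823 open 0.011699758177435243 34.966544051421806
shift cm [-10.07   0.05  -0.16] spin 0.03 | yaw now 16.03 pos [0.5342 0.124  0.1234] t 10.8667
sheet 28499 rect [-0.0974 -0.001 ] [0.1296 0.1144] 89.97 z 0.09867722077299229 x [-0.1177 -0.0411] y [-0.0617  0.0621] slopes deg [-0.4972 -0.0243]
lip 3722 rect [-0.1367  0.0005] [0.1261 0.0386] 89.82 z 0.11857770058518909 x [-0.1242 -0.1175] y [-0.061   0.0614] slopes deg [-14.202    0.0565]
tab 2062 rect [-0.1164 -0.0251] [0.0398 0.133 ] 53.04 z 0.138560261267454 x [-0.1759 -0.1236] y [-0.0053  0.0065] slopes deg [-1.0632 -1.3469]
```

Call:
{"api": "carry_out", "payload": {"moves": [[1,0,0,0],[2,0,0,0],[3,0,0,0],[4,0,0,0],[5,0,0,0],[5.5,0,0.1,0],[5.7,0,0.1,0],[5.9,0,0.1,0],[6.0,0,0.1,0],[6.0,0,0.1,0]]}}

```text
time_s: 11.7
ee_pos: [0.5911, 0.1401, 0.1225]
eef_rot: [0.99, 0.139, -0.0, 0.0]
wrist_force: [-0.4, 0.1, -1.4]
opening: 0.0113
gripper_force: 35.0
```

```bash
python3 held.py w6
```

```text
TCP in tower -0.10519810105651886 0.0003291494032862605 z 0.12259018760493816 F tower 0.2764611382664797 -0.11686715942905576 -1.4871193816068167 open 0.011922606511195519 34.96649964610697
shift cm [-15.98   0.03  -0.24] spin 0.02 | yaw now 16.02 pos [0.5911 0.1401 0.1226] t 11.75
sheet 28550 rect [-0.0392 -0.0024] [0.1148 0.1318] 0.32 z 0.09752515169609458 x [-0.0596  0.017 ] y [-0.0618  0.0621] slopes deg [-0.6685 -0.0333]
lip 3406 rect [-0.0783 -0.0063] [0.0392 0.1295] 0.43 z 0.1175164867566438 x [-0.0962 -0.0593] y [-0.0551  0.0568] slopes deg [-9.1985  0.141 ]
tab 2119 rect [-0.0942 -0.0376] [0.0968 0.0542] 86.96 z 0.1375003728243614 x [-0.1179 -0.0654] y [-0.0816  0.0064] slopes deg [-1.208  -9.4221]
```

Call:
{"api": "carry_out", "payload": {"moves": [[0.1,0,0.05,0],[0.2,0,0.1,0],[0.3,0,0.1,0],[0.3,0,0.1,0],[0.3,0,0.1,0]]}}

```text
time_s: 12.17
ee_pos: [0.592, 0.1404, 0.1214]
eef_rot: [0.99, 0.139, -0.003, 0.001]
wrist_force: [-13.5, -4.4, 7.9]
opening: 0.0115
gripper_force: 35.0
```

```bash
python3 held.py w7
```

```text
TCP in tower -0.10428942444147067 0.00027500274433548305 z 0.12135222062433514 F tower -13.646678944776115 -0.3920197179736084 8.008644270189663 open 0.011423938410270612 35.00042275638407
shift cm [-16.07   0.02  -0.28] spin 0.01 | yaw now 16.01 pos [0.592  0.1403 0.1214] t 12.2167
sheet 28863 rect [-0.0388 -0.0027] [0.1148 0.1321] 0.34 z 0.096983939661028 x [-0.0588  0.0173] y [-0.0618  0.0621] slopes deg [-0.3647 -0.0756]
lip 3423 rect [-0.0777 -0.0061] [0.0395 0.1297] 0.46 z 0.1166539524069776 x [-0.0952 -0.0586] y [-0.0554  0.0573] slopes deg [-11.7732  -0.0978]
tab 2119 rect [-0.0772 -0.0329] [0.0522 0.1036] 23.21 z 0.13651947797123287 x [-0.1175 -0.0649] y [-0.0844  0.0064] slopes deg [ -0.8331 -10.8906]
```

Home against the stop bars (14 N forward, 8 N on the runners). I'll relax and release.

Call:
{"api": "carry_out", "payload": {"moves": [[-0.1,0,-0.03,0],[-0.15,0,-0.06,0],[-0.15,0,-0.06,0],[-0.15,0,-0.06,0]]}}

```text
time_s: 12.55
ee_pos: [0.5918, 0.1402, 0.1217]
eef_rot: [0.99, 0.139, -0.001, 0.0]
wrist_force: [-4.9, -1.6, -0.4]
opening: 0.0115
gripper_force: 35.0
```

Call:
{"api": "carry_out", "payload": {"moves": [[0,0,0,0],[0,0,0,0],[0,0,0,0],[0,0,0,0]], "gripper": 3}}

```text
time_s: 12.88
ee_pos: [0.5932, 0.1407, 0.1224]
eef_rot: [0.99, 0.139, 0.0, -0.0]
wrist_force: [0.5, -0.9, -0.2]
opening: 0.0274
gripper_force: 0.0
```

```bash
python3 held.py w8
```

```text
TCP in tower -0.10307808046468483 0.0003622808112990849 z 0.12236854933973206 F tower -0.21374491889350442 0.40435126250485276 0.06300313138495207 open 0.028293405757446363 0.0
shift cm [-16.19   0.03  -0.28] spin 0.02 | yaw now 16.02 pos [0.5931 0.1407 0.1224] t 12.9333
sheet 29008 rect [-0.0359 -0.0007] [0.1136 0.1283] 0.3 z 0.09681411953632969 x [-0.0594  0.0195] y [-0.0618  0.062 ] slopes deg [-0.5824 -0.0744]
lip 3298 rect [-0.0765 -0.0066] [0.0361 0.1301] 0.51 z 0.11671223553375869 x [-0.0658 -0.0592] y [-0.0555  0.0571] slopes deg [-18.063   0.058]
tab 2028 rect [-0.0788 -0.0291] [0.0525 0.1106] 24.2 z 0.1366340388292382 x [-0.1178 -0.0654] y [-0.0851  0.006 ] slopes deg [ -0.8632 -10.5339]
```

Call:
{"api": "carry_out", "payload": {"moves": [[0,0,-0.5,0],[0,0,-1.5,0],[0,0,-3,0],[0,0,-5,0],[0,0,-7,0],[0,0,-9,0],[0,0,-9,0]]}}

```text
time_s: 13.52
ee_pos: [0.5946, 0.1415, 0.2176]
eef_rot: [0.99, 0.139, 0.004, -0.0]
wrist_force: [0.1, 0.0, 1.0]
opening: 0.03
gripper_force: 0.0
```

Call:
{"api": "carry_out", "payload": {"moves": [[0.5,2,0,0],[1,4,0,0],[1.5,6,0,0],[2,8,0,0],[2.3,10,0,0],[2.3,12,0,0],[2.3,14,0,0],[2.3,15,0,0],[2.3,15,0,0],[2.3,15,0,0]], "gripper": 0, "squeeze": 5}}

```text
time_s: 14.35
ee_pos: [0.6562, 0.0033, 0.2123]
eef_rot: [0.99, 0.139, 0.0, -0.0]
wrist_force: [-1.0, 0.6, 0.2]
opening: 0.0005
gripper_force: 0.0
```

```bash
cat > keep.py <<'E'
from h import *
im,d,K,T=cam("wrist");P=cloud(d,K,T);h=cv2.cvtColor(im,cv2.COLOR_RGB2HSV);save(cv2.resize(im,(640,480)),f"pics/{sys.argv[1]}.png")
X=P[...,:2]-TC;x=X@EX;y=X@EY;z=P[...,2]
tgo(-.080,-.135,.167)
k=(d>0)&(x<-.066)&(x>-.088)&(y<-.01)&(y>-.12)&(z>.085)&(z<.175)&(h[...,2]<80)
q=np.c_[x[k],y[k],z[k]]; print("keeper",k.sum(),"x",np.percentile(q[:,0],[2,98]),"y",np.percentile(q[:,1],[2,50,98]),"z",np.percentile(q[:,2],[2,50,98]))
t=q[q[:,2]>q[:,2].max()-.012]; print("top",t.mean(0))
b=(h[...,0]>100)&(h[...,0]<125)&(h[...,1]>120)&(d>0)&(np.abs(y)<.075)&(x>-.13)&(x<.07)
for lo,hi in((.085,.104),(.109,.125),(.128,.145)):
    s=b&(z>lo)&(z<hi)
    if s.sum()>20: print("blue",lo,s.sum(),"x",np.percentile(x[s],[1,99]),"y",np.percentile(y[s],[1,99]),"z",np.median(z[s]))
for n in("keeper_pivot","keeper_tip"):
    for r in m.landmark_of(n,"wrist"):
        p=r["location"];g=at_z(p,K,T,.1065 if n[-1]=="t" else .155);g2=g[:2]-TC;print(n,round(r["confidence"],2),np.round(p,1),"tower xy",g2@EX,g2@EY)
E
python3 keep.py k1
```

```text
TCP in tower -0.0802077277122476 -0.14803591094966878 z 0.21238051682542797 F tower -0.9719230757665963 1.0171422514641544 -0.5327096094229071 open 0.000729958436348626 0.0
shift cm [ 0.02 -1.3   4.54] spin 0.09 | yaw now 16.09 pos [0.656  0.0044 0.2124] t 14.4
keeper 589 x [-0.0822 -0.068 ] y [-0.0869 -0.0837 -0.0754] z [0.1077 0.1549 0.1575]
top [-0.0753 -0.082   0.1552]
blue 0.085 13502 x [-0.0593  0.0536] y [-0.0344  0.0619] z 0.09658433156853635
blue 0.109 1365 x [-0.0834 -0.0591] y [-0.0419  0.0612] z 0.11650823192463988
blue 0.128 1035 x [-0.1113 -0.0655] y [-0.0062  0.0053] z 0.13623967437917267
keeper_pivot 0.58 [176.2 191.4] tower xy -0.07922848585208131 -0.07681842107666706
keeper_pivot 0.45 [ 86.9 224.9] tower xy -0.1106103672407176 0.006048210393493244
keeper_tip 0.95 [161.2 203.3] tower xy -0.07466674702742784 -0.07974697714711494
```

Call:
{"api": "carry_out", "payload": {"moves": [[0,-0.5,1,0],[0,-1,2.5,0],[0,-1.3,4,0],[0,-1.3,4.5,0],[0,-1.3,4.5,0],[0,-1.3,4.5,0]]}}

```text
time_s: 15.0
ee_pos: [0.6527, 0.0156, 0.1672]
eef_rot: [0.99, 0.14, -0.0, 0.0]
wrist_force: [-0.4, -0.6, 0.2]
opening: 0.0005
gripper_force: 0.0
```

```bash
python3 -c "
from h import *
tgo(-.080,-.099,.1685)"
```

```text
TCP in tower -0.08033957390290206 -0.1363292747623426 z 0.1672365512636405 F tower -0.5128872989026751 -0.4697411552158391 0.23405253822632666 open 0.0005482345528679761 0.0
shift cm [ 0.04 -3.73 -0.13] spin 0.04 | yaw now 16.04 pos [0.6527 0.0156 0.1672] t 15.0
```

Call:
{"api": "carry_out", "payload": {"moves": [[0,-1.5,-0.1,0],[0,-3,-0.1,0],[0,-3.8,-0.1,0],[0,-4.8,-0.05,0],[0,-5.8,0,0],[0,-6.3,0.25,0],[0,-6.8,0.6,0],[0,-7.2,0.9,0],[0,-7.5,1.3,0],[0,-7.8,1.7,0],[0,-8.1,2.2,0],[0,-8.1,2.2,0]]}}

```text
time_s: 16.0
ee_pos: [0.6296, 0.0938, 0.1437]
eef_rot: [0.99, 0.14, -0.001, -0.0]
wrist_force: [0.1, 1.3, -0.2]
opening: 0.0003
gripper_force: 0.0
```

```bash
python3 keep.py k2
```

```text
TCP in tower -0.08092046546732931 -0.055341721607070654 z 0.1441006171691253 F tower -0.3480274337019596 -0.48223222694395107 -0.3155902313368827 open 0.0001541993599690357 0.0
shift cm [ 0.08  7.97 -2.29] spin 0.04 | yaw now 16.04 pos [0.6298 0.0933 0.1441] t 16.05
keeper 1696 x [-0.0872 -0.0674] y [-0.0635 -0.0527 -0.0306] z [0.1157 0.1361 0.1719]
top [-0.0828 -0.0545  0.171 ]
blue 0.085 26764 x [-0.0594  0.0482] y [-0.0506  0.062 ] z 0.09671933647899274
blue 0.109 2664 x [-0.0711 -0.059 ] y [-0.0506  0.0607] z 0.11650298898908489
blue 0.128 175 x [-0.0709 -0.0649] y [-0.0622  0.0054] z 0.13420215952642925
keeper_pivot 0.83 [292.7 217.9] tower xy -0.07871869275348431 -0.07672417756107058
keeper_tip 0.67 [213.4 219.5] tower xy -0.061291705720255156 -0.03338169815050758
```

View pics/k2.png

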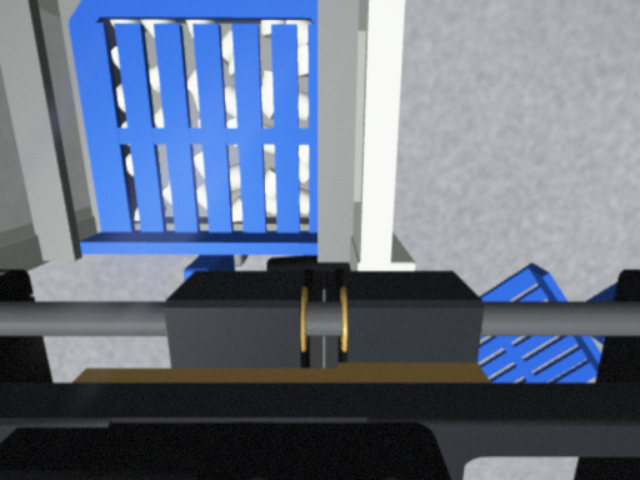

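The plate lies home, with its lip at row 243. The button's dark blade shows at (290,262), leaning across under the closed fingers. I'll press it level.

Call:
{"api": "carry_out", "payload": {"moves": [[0,-0.2,0.3,0],[0,-0.3,0.6,0],[0,-0.3,0.9,0],[0,-0.3,1.1,0],[0,-0.3,1.1,0],[0,-0.3,1.1,0]]}}

```text
time_s: 16.65
ee_pos: [0.6297, 0.0963, 0.136]
eef_rot: [0.99, 0.139, 0.001, 0.0]
wrist_force: [-6.8, -1.2, 16.0]
opening: 0.0004
gripper_force: 8.0
```

At the stop (16 N upward, z as expected). I'll lift off and check.

Call:
{"api": "carry_out", "payload": {"moves": [[0,0,-0.5,0],[0,0,-1.5,0],[0,0,-3,0],[-0.5,0,-5,0],[-1,0,-7,0],[-2.4,-1,-8,0],[-2.4,-2,-8,0],[-2.4,-3,-8,0],[-2.4,-5,-8,0],[-2.4,-5.2,-8,0],[-2.4,-5.2,-8,0]], "gripper": 3}}

```text
time_s: 17.57
ee_pos: [0.5914, 0.1416, 0.2131]
eef_rot: [0.99, 0.141, -0.001, -0.0]
wrist_force: [0.1, -0.2, 0.6]
opening: 0.03
gripper_force: 0.0
```

```bash
python3 keep.py k3; python3 -c "
from h import *
tgo(-.106,0,.1215)"
```

```text
TCP in tower -0.10444455467127105 6.924569743386108e-05 z 0.2131509799850798 F tower 0.9502250214666291 -0.5751628053777298 0.08836412037568295 open 0.029519652393855508 0.0
shift cm [ 2.42 13.51  4.61] spin 0.11 | yaw now 16.11 pos [0.5919 0.1401 0.2132] t 17.6167
keeper 1206 x [-0.0823 -0.0676] y [-0.0789 -0.0521 -0.0267] z [0.11   0.1136 0.1151]
top [-0.0749 -0.0523  0.1134]
blue 0.085 15238 x [-0.059   0.0473] y [-0.0586  0.0601] z 0.09677707388351126
blue 0.109 1177 x [-0.0654 -0.0592] y [-0.0531  0.0557] z 0.11667768915911214
blue 0.128 1071 x [-0.1179  0.0202] y [-0.0521  0.0055] z 0.13654766098563872
keeper_pivot 0.77 [347.6 164.3] tower xy -0.07932376771099918 -0.07424612569147859
keeper_pivot 0.31 [260.9 143.9] tower xy -0.062254867301909544 0.0001451293092080274
keeper_tip 0.37 [82.5 19.7] tower xy 0.017790169551627006 0.10969427656939582
TCP in tower -0.10441144228938143 -0.0014009142012517146 z 0.21339729103236818 F tower -0.2072590117068188 0.05827758252454162 -0.4231247896078461 open 0.02962470508344176 0.0
shift cm [-0.15 -0.14  9.19] spin -0.02 | yaw now 15.98 pos [0.5923 0.1387 0.2134] t 17.7167
```

View pics/k3.png

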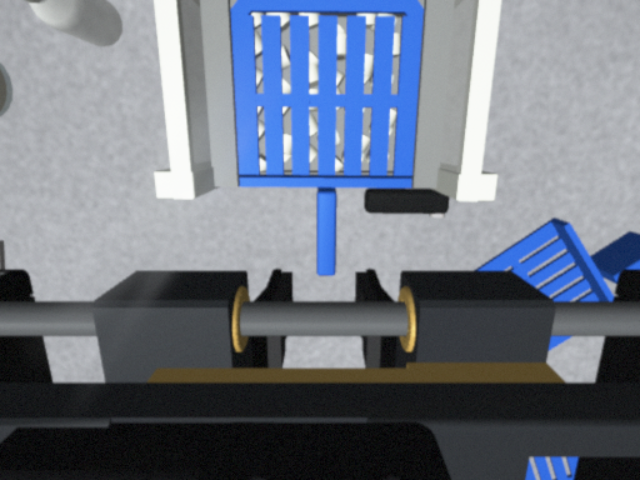

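The button (365–447, 200) lies level across the lip. The tab is at (326,235) between the fingers. I'll go down, grip, and tug.

Call:
{"api": "carry_out", "payload": {"moves": [[-0.3,0,1,0],[-0.3,-0.05,3,0],[-0.3,-0.05,5,0],[-0.3,-0.05,7,0],[-0.3,-0.05,8.4,0],[-0.3,-0.05,9,0],[-0.3,-0.05,9,0],[-0.3,-0.05,9,0]]}}

```text
time_s: 18.38
ee_pos: [0.5892, 0.1387, 0.1242]
eef_rot: [0.99, 0.139, -0.0, 0.0]
wrist_force: [0.6, 0.8, 0.8]
opening: 0.0297
gripper_force: 0.0
```

Call:
{"api": "carry_out", "payload": {"moves": [[0,0,0,0],[0,0,0,0],[0,0,0,0],[0,0,0,0],[0,0,0,0],[0,0,0,0]], "gripper": 0, "squeeze": 15}}

```text
time_s: 18.88
ee_pos: [0.5894, 0.1392, 0.1247]
eef_rot: [0.99, 0.139, 0.0, 0.0]
wrist_force: [-0.6, -0.6, 2.8]
opening: 0.0118
gripper_force: 15.0
```

```bash
python3 -c "
from h import *
tgo(-.108,0,.1235)"
```

```text
TCP in tower -0.10711934916561953 -0.00012263586010973922 z 0.1246944353653218 F tower -0.7299385335005941 -0.4404758504335563 2.7882920158353395 open 0.011832141599129369 14.999847260769457
shift cm [-0.09 -0.01  0.12] spin 0.02 | yaw now 16.02 pos [0.5894 0.1392 0.1247] t 18.8833
```

Call:
{"api": "carry_out", "payload": {"moves": [[-0.1,0,0,0],[-0.2,0,0,0],[-0.3,0,0,0],[-0.4,0,0,0],[-0.45,0,0,0],[-0.45,0,0,0],[-0.45,0,0,0],[-0.45,0,0,0]]}}

```text
time_s: 19.55
ee_pos: [0.5865, 0.138, 0.1247]
eef_rot: [0.99, 0.139, 0.002, -0.0]
wrist_force: [9.4, 1.5, -2.1]
opening: 0.0117
gripper_force: 15.1
```

```bash
python3 -c "
from h import *
tgo(-.108,0,.1235)"
```

```text
TCP in tower -0.11018376993054824 -0.0004963633017093518 z 0.12468769973482337 F tower 9.477938551765817 -1.200019124627795 -2.0883618169312523 open 0.011724440141210025 15.060474118217826
shift cm [ 0.22 -0.05  0.12] spin 0.02 | yaw now 16.02 pos [0.5865 0.138  0.1247] t 19.55
```

It moved 3 mm and then held at 9.5 N. I'll ease it back, release and lift.

Call:
{"api": "carry_out", "payload": {"moves": [[0.1,0,0,0],[0.2,0,0,0],[0.3,0,0.05,0],[0.35,0,0.05,0],[0.35,0,0.05,0],[0.35,0,0.05,0]]}}

```text
time_s: 20.05
ee_pos: [0.5875, 0.1387, 0.1234]
eef_rot: [0.99, 0.139, -0.001, 0.0]
wrist_force: [-3.2, -0.7, 5.1]
opening: 0.012
gripper_force: 15.0
```

Call:
{"api": "carry_out", "payload": {"moves": [[0,0,0,0],[0,0,0,0],[0,0,0,0],[0,0,0,0],[0,0,-0.5,0],[0,0,-2,0],[0,0,-4,0],[0,0,-6,0],[0,0,-8,0],[0,0,-10,0],[0,0,-10,0],[0,0,-10,0]], "gripper": 3}}

```text
time_s: 21.05
ee_pos: [0.5887, 0.139, 0.225]
eef_rot: [0.99, 0.139, 0.001, -0.0]
wrist_force: [-0.8, 0.7, -0.3]
opening: 0.0303
gripper_force: 0.0
```

```bash
python3 keep.py k4
```

```text
TCP in tower -0.10842019112898628 -0.00018417906152819598 z 0.2237358600531715 F tower -0.7430420370510354 0.28060942001824146 0.45339929351551345 open 0.029711485256067066 0.0
shift cm [ 2.84 13.48  5.68] spin 0.01 | yaw now 16.01 pos [0.5881 0.1387 0.2237] t 21.1
keeper 1049 x [-0.0824 -0.0684] y [-0.0793 -0.0529 -0.0272] z [0.1118 0.1136 0.1152]
top [-0.0753 -0.0528  0.1136]
blue 0.085 14288 x [-0.0603  0.0485] y [-0.0579  0.0599] z 0.09673019387544787
blue 0.109 1168 x [-0.0684 -0.0607] y [-0.0606  0.0572] z 0.11657550678066077
blue 0.128 982 x [-0.1191  0.0224] y [-0.0522  0.0535] z 0.13657045725665673
keeper_pivot 0.6 [341.2 153.9] tower xy -0.0752356017486743 -0.07352856793051042
keeper_pivot 0.58 [290.5 151.6] tower xy -0.07320968746846711 -0.028310877528340925
keeper_tip 0.94 [288.1 153.7] tower xy -0.06839219842465441 -0.02126845818837507
```

View pics/k4.png

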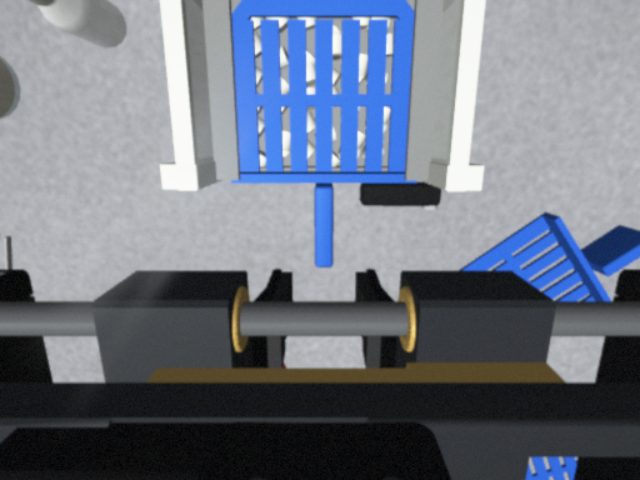

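The plate rests level about 1–2 mm ahead of flush. The button is level at (400,194), and the fingers are well clear. I'm handing in.

```bash
python3 -c "
from h import *
print(m.close_job())"
```

```text
the job is handed in; nothing more can be done
None
```

The drip plate is home on the runner pair above the media tray, about 1–2 mm ahead of flush. The button is level across its lip and held a tug of about 9.5 N. The plate is released and the job is handed in at about 21 s; the hand-in returned no verdict.

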